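# Set up the food processor for slicing

### The arm

A 7-joint arm with a two-finger parallel gripper is mounted at the origin on a cart in front of the work surface, level with it; the furniture and walls round the work are solid. World frame = base frame: x ahead of the robot, y to its left, z up, the work surface at z = 0. Lengths are in mm, angles in rad, forces in N, time in s.
With the tool pointing down it reaches from about 400 to 875 mm from the base axis. Payload 4.4 kg.
Tool frame: the origin (TCP) lies midway between the tips of the shut fingers; the grasp point (between the pads) lies 19 mm behind it; z points along the fingers, y is the line along which they close (so a half turn about z gives the same grasp; the last joint's range is limited). The gripper opens to 85 mm and grips with 20 to 120 N. Pads are 22 mm wide; open, the fingers measure 114 mm over their backs; the gripper's body (76 mm by 85 mm) begins 54 mm behind the grasp point. The pads swing forward as they close: fully open they stand 13 mm farther back than shut.
Start: joints at [-1.379, 0.628, 0.038, 1.517, -0.027, 0.996, -0.02], TCP at [165.695, 628.54, 231.313] pointing down, gripper open.
Joint ranges: [-3.06, 3.06], [-0.37, 2.12], [-1.25, 1.32], [0.18, 2.47], [-1.1, 4.24], [0.23, 1.98], [-2.94, 2.94]. Speed limits (rad/s): [2.57, 2.57, 3.14, 3.14, 3.14, 3.14, 3.14].

### API

Orientations are given as [roll, pitch, yaw] about the fixed x, y, z axes, in that order (R = Rz(yaw) Ry(pitch) Rx(roll)).
In Python, from cell import ctrl gives the robot as it stands. The module is installed in compiled form; this text tells all that it offers.
- The arm moves only by the tool step_arm, never from a script. Its argument "commands" is one flat list of numbers, 7 for each row, row after row: the shift along the tool's x, y, z in cm, then the turn, a rotation vector about the tool's x, y, z in rad, then the opening, from 0 (shut) to 1 (fully open). A call has 1 to 10 rows; each row is the pose to reach, as a shift and turn from the pose commanded when the call began, along the tool's axes at that moment; what a row does not reach only later rows make up. A row lasts 1/10 s, in which the tool goes at most 50 mm and 8.59 degrees, less where a joint would pass 70% of its speed; a pose out of reach is approached as far as the arm can. A call with a gripper value outside its range is refused whole. The fingers move at their own pace and stop on an object; the grip force is fixed at half the most. Time passes only in rows, so rows that repeat a pose let the fingers close. It gives the time, the measured TCP pose, the force, the opening and the grip force at its end, in the units of the state.
- ctrl.read_state(): the state, without advancing time (a new reading comes with each control period).
- ctrl.get_image(name): name is "scene" or "top" or "wrist"; returns a dict with "image" (420x560x3 uint8, red, green, blue), "range_z" (420x560 float32, mm along the optical axis (not along the pixel's ray), 0 where there is no reading), "vfov" (degrees; the focal length in pixels is half the picture's height over the tangent of half this angle, whatever the lens; pixels are square), "cx", "cy" (the principal point, pixels), "world_to_cam" (4x4, takes a point from world to camera coordinates). Camera axes: x right, y down, z forward; pixel columns grow to the right and rows downward; lengths in mm; the calibration is good to about 2 mm. A picture is of the moment at which its call begins.
- ctrl.finish_job(): hands the job in; it is judged then, once.
The state is a dict: "clock": time; "qpos": joint angles; "qd": joint speeds; "tau": joint torques, N m; "eef_pos": TCP position; "tool_rot": TCP orientation; "force": force on the tool from outside, world axes, zero at the start; "torque": the same for the moment, N m; "width": finger opening in mm; "gripper_force": force on a finger pad.
Only numpy, scipy, OpenCV 4.12 (cv2) and the standard library are available. Lean on these libraries where they do the work, as an engineer would, in place of code of your own. Each camera call takes 0.05 s, during which the arm holds its last target. There are 200 camera calls.

### The job

Set up the food processor for slicing. Working from the inside out, slip the drive stem over the spindle in the bowl, turn the slicing disc (the one with a single long blade, not the grater) so that its two holes go down over the stem's studs, close the lid with its tab in the lock on the bowl's handle, and finally drop the food pusher into the lid's feed tube, each part seated fully home. Leave the grating disc lying where it is.

Things in the scene. Friction and masses are not known exactly. Their poses are not given: they have to be found in the camera images.
- processor: Fixed food processor (all sizes in mm). Origin: centre of base underside; dial on -x face. Base 156x136x70, bowl handle on -y side. Open clear bowl, axis at x=12 y=0: outer radius 64, inner 59, floor z=79.5, rim z=158. In it a spindle 13 square, faces along x and y, coned from z=105.5 to 112.5. Lid lock on the handle: gap 28 wide between two cheeks (tops z=168) at x=12 y=-76, floor z=153.
- stem: Loose grey drive stem, upright, 70 g. Origin: underside centre. Head 34 (x) x 46 (y), z=36 to 56: grip across the 34, near its top. On it two studs 6 thick, 8 high at x=0, y=+-16. Below, a socket 16 square, 36 deep, sides along x and y, fits the spindle at any quarter turn, 0.2 rad play. Seated: origin at x=12 y=0 z=79.5 of processor.
- slicing_disc: Loose steel disc lying flat, radius 52, 4 thick, ONE long straight blade beside a dark slot along y at x=-13 to -32. Origin: underside centre. White knob in the middle, 19 thick, top z=38: grip it closing along x, finger ends above z=9. Two 10 mm holes at x=0, y=+-16 go over the stem's studs, either half turn. Seated: flat on stem head, origin z=56 of stem; else the lid cannot close.
- grating_disc: Loose steel disc like the slicing disc (radius 52, same knob and holes, same origin and axes) but with three rings of many small teeth and no long blade. Not needed: leave it.
- lid: Loose lid, right way up. Origin: plug underside centre. Plug radius 56.5, z=0 to 4, drops inside bowl rim; clear plate radius 65, z=4 to 8. White middle boss 36 thick, top z=38, hollow for the disc's knob: grip closing along x, finger ends above z=10. Feed tube at x=0 y=36.5, bore 32, top z=50. Tab 12 wide on -y side to y=-78. Closed: axes as processor's, origin at x=12 y=0 z=154 there.
- pusher: Loose white food pusher, upright, round about z. Origin: lower end centre. Shaft radius 13, tapered foot; collar radius 22 at z=54 to 59; round grip 24 thick, z=59 to 93: grip from above in any direction, finger ends above the collar. Seated: collar on the feed tube's top, origin at x=0 y=36.5 z=-4 of lid.
- mixer_cover: Fixed obstacle: tall cloth-covered mixer between processor and loose parts, filling world x 476 to 782, y -194 to -1, z 0 to 341 mm. Carry parts round its front or over it. Also fixed: fruit basket behind the processor (x over 640, 190 high), wall cupboards (x over 640, z over 450); jars, tin and mug behind the loose parts (x over 670, 110 high). 

How it is judged (in metres and radians):
On the way, in this order (a step that is already met when the one before it is completed fails the run):
1. the drive stem is over the spindle, down on the bowl floor (x of stem in the frame of processor between 0.007 and 0.017 m and y of stem in the frame of processor between -0.005 and 0.005 m and z of stem in the frame of processor between 0.0755 and 0.083 m and angle between stem's own z axis and vertical below 0.12 rad), for 0.2 s.
2. the slicing disc lies flat on the stem's head with its holes over the studs (all of step 1 and x of slicing_disc in the frame of stem between -0.005 and 0.005 m and y of slicing_disc in the frame of stem between -0.005 and 0.005 m and z of slicing_disc in the frame of stem between 0.052 and 0.059 m and angle between the y axis of slicing_disc and the y axis of stem, either way round below 0.3 rad), for 0.2 s.
3. the lid is down on the rim with its tab in the lock (all of step 2 and x of lid in the frame of processor between 0.005 and 0.019 m and y of lid in the frame of processor between -0.007 and 0.007 m and z of lid in the frame of processor between 0.15 and 0.158 m and angle between the x axis of lid and the x axis of processor, either way round below 0.2 rad and x of processor in the frame of lid below -0.003 m), for 0.2 s.
4. the pusher is in the feed tube, its collar on the tube (x of lid in the frame of processor between 0.005 and 0.019 m and y of lid in the frame of processor between -0.007 and 0.007 m and z of lid in the frame of processor between 0.15 and 0.158 m and angle between the x axis of lid and the x axis of processor, either way round below 0.2 rad and x of processor in the frame of lid below -0.003 m and x of pusher in the frame of lid between -0.006 and 0.006 m and y of pusher in the frame of lid between 0.0305 and 0.0425 m and z of pusher in the frame of lid between -0.009 and 0.001 m), for 0.2 s.
At the end, for the whole second after the job is handed in: Stem on spindle (5 mm; floor 3.5 mm); slicing disc on stem (5 mm; flat 3 mm; holes in line 0.3 rad); lid closed (7 mm; rim 4 mm; 0.2 rad, tab in lock); pusher in tube (6 mm; collar 5 mm down); all released and at rest; grating disc within 30 mm of its start (all of step 2 and all of step 4 and linear speed of each of stem, slicing_disc, lid, pusher below 0.02 m/s); the robot touches nothing.
It fails at once if the grating disc was moved by more than 30 mm (distance of grating_disc from where it was at the start of the episode above 0.03 m).
It also fails if it takes over 141 s, if anything falls off the work surface, if the arm or the gripper's body presses on something with over 40 N, if the wrist force passes 120 N, or if a joint passes its speed limit or range.

## Working session

There is one attempt and no reset: what is moved stays moved. The work goes in short steps, Python scripts to look and compute and a tool call to move; the robot and the scene stay as the last step left them, time stands still between calls to the robot, and variables do not carry over. Pictures are saved under pics/ and viewed, at most 14 in all, crops included, and the job is handed in when it is done.

Besides the shell and the picture viewer there is one more tool, called in YAML: its name, and indented under it one key for each argument. step_arm: Moves the arm, as the interface text tells. Its arguments: {"type":"object","properties":{"commands":{"type":"array"}},"required":["commands"]}

```bash
mkdir -p pics
cat > h.py <<'E'
import numpy as np,cv2
from cell import ctrl
from scipy.spatial.transform import Rotation as R
def cam(n):
    d=ctrl.get_image(n); d['f']=d['image'].shape[0]/2/np.tan(np.radians(d['vfov'])/2); return d
def save(d,f): cv2.imwrite('pics/'+f,d['image'][:,:,::-1])
def ray(d,u,v,z):
    T=np.linalg.inv(d['world_to_cam']); r=T[:3,:3]@np.array([(u-d['cx'])/d['f'],(v-d['cy'])/d['f'],1]); o=T[:3,3]
    return o+r*(z-o[2])/r[2]
def cloud(d):
    T=np.linalg.inv(d['world_to_cam']); v,u=np.mgrid[:420,:560]; z=d['range_z']
    P=np.stack([(u-d['cx'])/d['f']*z,(v-d['cy'])/d['f']*z,z],-1)
    return P@T[:3,:3].T+T[:3,3]
E
python3 - <<'E'
from h import *
s=ctrl.read_state()
for k,v in s.items(): print(k,np.round(v,3))
for n in('scene','top'):
    d=cam(n); save(d,n+'0.png'); print(n,d['f'],np.round(np.linalg.inv(d['world_to_cam']),2).tolist())
E
```

```text
clock 0.0
qpos [-1.379  0.629  0.038  1.518 -0.027  0.996 -0.02 ]
qd [-0.001 -0.    -0.    -0.001  0.001 -0.    -0.001]
tau [ 0.0000e+00 -5.6339e+01  1.2260e+00 -1.9344e+01  1.1000e-02  1.1000e-02
 -0.0000e+00]
eef_pos [165.539 627.916 230.391]
tool_rot [-3.14   0.     2.884]
force [-0.405  0.256  0.211]
torque [-0.039  0.018  0.028]
gripper_force 0.0
width 85.616
scene 385.5484061241186 [[-0.56, -0.57, 0.59, 17.08], [-0.83, 0.4, -0.4, 360.35], [-0.01, -0.71, -0.7, 663.9], [0.0, 0.0, 0.0, 1.0]]
top 507.28848789615245 [[-0.02, -0.99, 0.12, 416.73], [-1.0, 0.02, 0.01, 21.64], [-0.01, -0.12, -0.99, 1218.05], [0.0, 0.0, 0.0, 1.0]]
```

View pics/scene0.png

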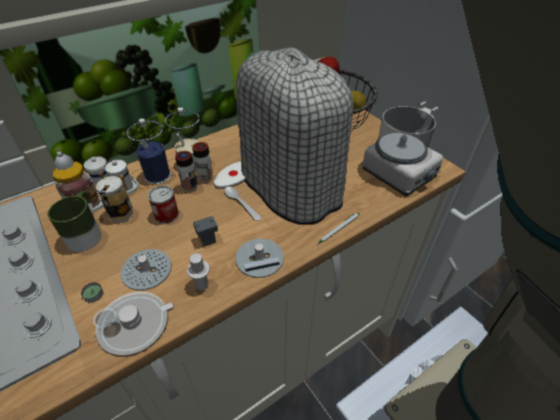

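View pics/top0.png

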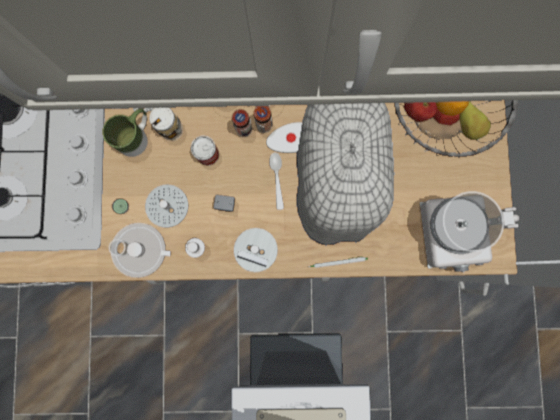

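The scene shows the stem (top view ≈224,204), slicing disc (256,250), pusher (195,248), lid (138,250, tab to the right), grater (167,205) and processor (460,225, handle to the right).

Run:
```python
from h import *
d=cam('top'); P=cloud(d); img=d['image']
def rep(n,u,v,r,zlo,zhi):
    m=np.zeros((420,560),np.uint8); cv2.circle(m,(u,v),r,255,-1)
    k=(m>0)&(P[...,2]>zlo)&(P[...,2]<zhi)
    Q=P[k]; 
    if len(Q)<4: print(n,len(Q));return
    (c,s,a)=cv2.minAreaRect(Q[:,:2].astype(np.float32)); print(n,len(Q),'mean',Q.mean(0).round(1),'rect',np.round(c,1),np.round(s,1),round(a,1))
rep('stem head',224,204,16,40,75); rep('slice knob',256,250,24,25,45); rep('slice disc',256,250,26,2,15)
rep('grat knob',167,205,24,25,45); rep('grat disc',167,205,26,2,15)
rep('pusher top',195,248,16,85,100); rep('lid boss',138,250,12,30,45); rep('lid plate',138,250,40,2,14); rep('lid tube',118,248,14,42,60)
rep('bowl rim',465,222,60,150,162); rep('base',458,232,60,60,78); rep('spindle',462,222,14,95,118); rep('lock',510,217,14,160,172)
big=cv2.resize(img[170:280,390:530],None,fx=4,fy=4,interpolation=cv2.INTER_CUBIC)
b2=cv2.resize(img[180:280,100:280],None,fx=4,fy=4,interpolation=cv2.INTER_CUBIC)[:, :, ::-1]
cv2.imwrite('pics/proc.png',big[:,:,::-1]); cv2.imwrite('pics/parts.png',b2)
```

```text
stem head 305 mean [577.  168.1  55.7] rect [578.  168.7] [46.  34.2] 80.6
slice knob 51 mean [469.7 100.   38.4] rect [469.8  99.9] [16.7 16.3] 2.7
slice disc 1397 mean [468.5 100.    5.3] rect [468.7  98.2] [122.1 119.7] 44.1
grat knob 57 mean [579.2 312.8  37.1] rect [579.4 313.3] [17.9 17.6] 0.4
grat disc 1373 mean [580.1 314.    5. ] rect [581.1 312.9] [122.1 122.6] 89.5
pusher top 92 mean [474.5 234.9  92.8] rect [474.6 235.1] [22.6 20.2] 89.9
lid boss 190 mean [474.1 380.3  38.2] rect [474.4 380.2] [35.  34.3] 60.8
lid plate 2639 mean [479.1 375.4   7.2] rect [484.8 381.5] [188.1 165.6] 89.0
lid tube 103 mean [479.5 417.5  48.4] rect [480.8 413.4] [36.7 48.5] 21.4
bowl rim 670 mean [ 515.1 -385.7  156. ] rect [ 509.2 -370.2] [141.1 128.7] 54.9
base 1599 mean [ 477.3 -348.9   70.5] rect [ 496.  -364.9] [166.3 135.7] 5.1
spindle 47 mean [ 512.6 -362.7  106.7] rect [ 513.  -364.2] [13.  13.2] 4.7
lock 90 mean [ 519.6 -438.1  166.6] rect [ 518.4 -438.2] [41.4 31.4] 7.0
```

View pics/proc.png

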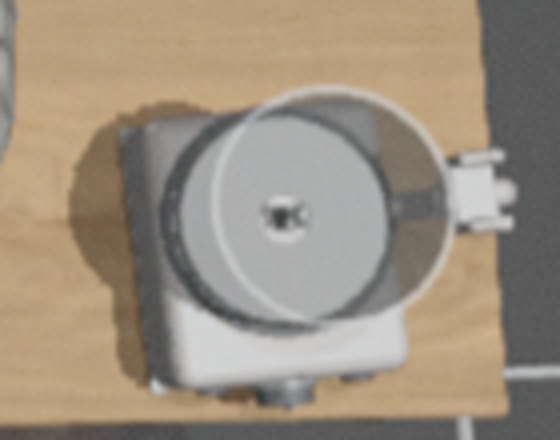

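View pics/parts.png

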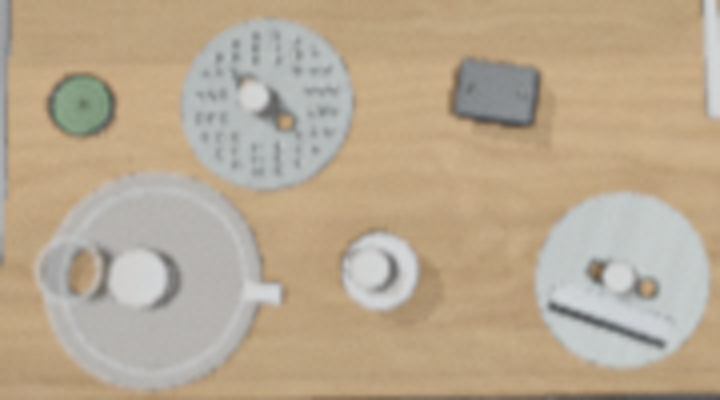

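```bash
cat > go.py <<'E'
import sys
from h import *
def d(p,yaw,pr=True):
    s=ctrl.read_state(); A=R.from_euler('xyz',s['tool_rot']); B=R.from_euler('xyz',[np.pi,0,yaw])
    t=A.inv().apply(np.array(p)-s['eef_pos'])/10; r=(A.inv()*B).as_rotvec()
    print('row',t.round(2),r.round(3)); 
if __name__=='__main__': d([float(a) for a in sys.argv[1:4]],float(sys.argv[4]))
E
python3 go.py 578 168.7 160 1.407
```

```text
row [-51.59 -33.89   7.11] [-1.000e-03  1.000e-03  1.477e+00]
```

step_arm:
  commands: [-51.6,-33.9,7.1,0,0,1.477,1,-51.6,-33.9,7.1,0,0,1.477,1,-51.6,-33.9,7.1,0,0,1.477,1,-51.6,-33.9,7.1,0,0,1.477,1,-51.6,-33.9,7.1,0,0,1.477,1,-51.6,-33.9,7.1,0,0,1.477,1,-51.6,-33.9,7.1,0,0,1.477,1,-51.6,-33.9,7.1,0,0,1.477,1,-51.6,-33.9,7.1,0,0,1.477,1,-51.6,-33.9,7.1,0,0,1.477,1]

```text
clock: 1.15
eef_pos: [498.5, 257.5, 173.9]
tool_rot: [-3.141, -0.0, 1.402]
force: [1.0, 0.5, -0.4]
width: 85.3
gripper_force: 0.0
```

```bash
python3 go.py 578 168.7 160 1.407
```

```text
row [-7.42  9.33  1.39] [-0.    -0.    -0.005]
```

step_arm:
  commands: [-7.4,9.3,1.4,0,0,0,1,-7.4,9.3,1.4,0,0,0,1,-7.4,9.3,1.4,0,0,0,1,-7.4,9.3,1.4,0,0,0,1,-7.4,9.3,1.4,0,0,0,1,-7.4,9.3,1.4,0,0,0,1]

```text
clock: 1.75
eef_pos: [576.1, 172.7, 160.0]
tool_rot: [-3.14, -0.001, 1.409]
force: [0.2, -0.2, 0.3]
width: 85.2
gripper_force: 0.0
```

```bash
python3 - <<'E'
from h import *
d=cam('wrist'); save(d,'w1.png'); P=cloud(d)
k=(P[...,2]>45)&(P[...,2]<62)&(d['range_z']>0)&(abs(P[...,0]-578)<60)&(abs(P[...,1]-168)<60)
print(cv2.minAreaRect(P[k][:,:2].astype(np.float32)),P[k].mean(0))
print(np.linalg.inv(d['world_to_cam']).round(2), d['f'])
E
python3 go.py 578 168.7 27 1.407
```

```text
((577.9382934570312, 168.9875946044922), (45.6005744934082, 33.972679138183594), 80.97795104980469) [578.16478221 170.58358717  55.22030836]
[[ 9.9000e-01 -1.5000e-01 -5.0000e-02  5.8781e+02]
 [-1.6000e-01 -9.5000e-01 -2.7000e-01  2.4218e+02]
 [-0.0000e+00  2.8000e-01 -9.6000e-01  3.0224e+02]
 [ 0.0000e+00  0.0000e+00  0.0000e+00  1.0000e+00]] 354.39447855870276
row [-0.38  0.26 13.31] [-0.001 -0.001  0.003]
```

View pics/w1.png

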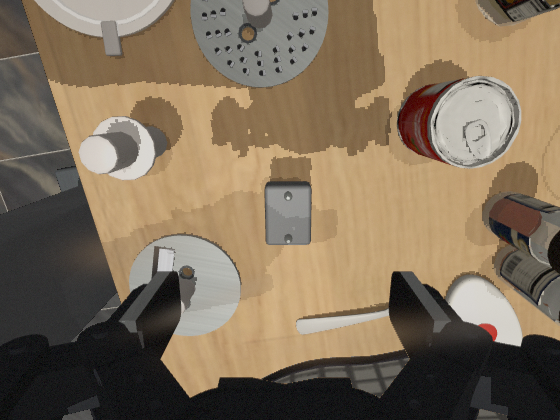

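The wrist view confirms the stem head at (288,213), in line with the fingers; the measurements agree within 1 mm. Descend and grip.

step_arm:
  commands: [-0.4,0.2,5,0,0,0,1,-0.4,0.2,10,0,0,0,1,-0.4,0.2,13.3,0,0,0,1,-0.4,0.2,13.3,0,0,0,1,-0.4,0.2,13.3,0,0,0,0,-0.4,0.2,13.3,0,0,0,0,-0.4,0.2,13.3,0,0,0,0,-0.4,0.2,13.3,0,0,0,0,-0.4,0.2,13.3,0,0,0,0,-0.4,0.2,13.3,0,0,0,0]

```text
clock: 2.8
eef_pos: [579.6, 167.1, 29.3]
tool_rot: [3.139, -0.002, 1.407]
force: [-1.5, 0.6, 6.7]
width: 32.7
gripper_force: 58.9
```

```bash
python3 go.py 500 120 430 1.656;python3 go.py 500 -365 430 1.656
```

```text
row [ -5.87  -6.99 -40.1 ] [ 0.003 -0.002 -0.249]
row [-53.72   0.92 -40.17] [ 0.003 -0.002 -0.249]
```

step_arm:
  commands: [0,0,-5,0,0,0,0,0,0,-10,0,0,0,0,-1,-1,-15,0,0,-0.05,0,-2,-2.5,-20,0,0,-0.15,0,-4,-5,-25,0,0,-0.25,0,-5.9,-7,-29,0,0,-0.25,0,-5.9,-7,-33,0,0,-0.25,0,-5.9,-7,-37,0,0,-0.25,0,-5.9,-7,-40,0,0,-0.25,0,-5.9,-7,-40,0,0,-0.25,0]

```text
clock: 3.8
eef_pos: [501.7, 119.5, 432.5]
tool_rot: [3.131, -0.003, 1.656]
force: [-0.4, -0.1, -1.1]
width: 33.1
gripper_force: 60.2
```

```bash
python3 go.py 513 -366 430 1.656; python3 -c "
from h import *
print(ctrl.read_state())"
```

```text
row [-48.47  -3.02   0.08] [ 0.01  -0.003  0.   ]
{'clock': 3.8, 'qpos': array([-0.60887885,  0.27128757,  0.43642241,  1.57490703, -0.1193809 ,
        1.31113173, -0.07142605]), 'qd': array([ 0.00430748,  0.0494629 , -0.01119841,  0.09917521, -0.00563748,
       -0.05521097,  0.00813236]), 'tau': array([-3.42446063e-01, -3.72159398e+01,  2.75150701e+00, -2.30388916e+01,
       -1.11546202e-02,  4.28423770e-01, -5.48833155e-02]), 'eef_pos': array([501.680139  , 119.49279409, 432.49572392]), 'tool_rot': array([ 3.13149919e+00, -2.88394857e-03,  1.65634228e+00]), 'force': array([-0.39024796, -0.07651972, -1.09288227]), 'torque': array([ 0.04855883, -0.06504852,  0.01565741]), 'gripper_force': 60.15327830566093, 'width': 33.10084214054877}
```

step_arm:
  commands: [-5,0,0,0,0,0,0,-10,0,0,0,0,0,0,-15,0,0,0,0,0,0,-20,-1,0,0,0,0,0,-25,-1,0,0,0,0,0,-30,-2,0,0,0,0,0,-35,-2,0,0,0,0,0,-40,-3,0,0,0,0,0,-45,-3,0,0,0,0,0,-48.4,-3,0,0,0,0,0]

```text
clock: 4.8
eef_pos: [509.9, -368.4, 426.6]
tool_rot: [-3.14, 0.0, 1.653]
force: [0.8, -0.3, -1.2]
width: 33.3
gripper_force: 60.1
```

```bash
python3 go.py 513 -366 230 1.656
```

```text
row [ 0.22  0.35 19.66] [-0.001  0.    -0.003]
```

step_arm:
  commands: [0.2,0.3,5,0,0,0,0,0.2,0.3,10,0,0,0,0,0.2,0.3,15,0,0,0,0,0.2,0.3,19.6,0,0,0,0,0.2,0.3,19.6,0,0,0,0,0.2,0.3,19.6,0,0,0,0]

```text
clock: 5.4
eef_pos: [514.2, -363.0, 231.6]
tool_rot: [-3.141, -0.0, 1.656]
force: [0.8, -1.1, -0.4]
width: 33.3
gripper_force: 60.1
```

Run:
```python
from h import *
s=ctrl.read_state(); print(s['eef_pos'],s['tool_rot'])
d=cam('wrist'); P=cloud(d); save(d,'w2.png')
k=(abs(P[...,0]-513)<35)&(abs(P[...,1]+365)<35)&(d['range_z']>0)
for lo,hi in((84,104),(106,116),(150,162),(195,260)):
    kk=k&(P[...,2]>lo)&(P[...,2]<hi); Q=P[kk]
    if len(Q)>5: print(lo,len(Q),Q.mean(0).round(1),Q.min(0).round(1),Q.max(0).round(1))
k=(P[...,2]>155)&(P[...,2]<160)&(np.hypot(P[...,0]-513,P[...,1]+365)<75)
Q=P[k]; A=np.c_[2*Q[:,:2],np.ones(len(Q))]; c=np.linalg.lstsq(A,(Q[:,:2]**2).sum(1),rcond=None)[0]; print('rim',len(Q),c[:2],np.sqrt(c[2]+c[:2]@c[:2]))
```

```text
[ 514.18385513 -362.96878238  231.61601121] [-3.14081900e+00 -1.57155239e-04  1.65641828e+00]
84 94 [ 513.1 -359.6   94.6] [ 507.  -370.8   84.2] [ 519.3 -358.8  104. ]
106 164 [ 513.9 -365.   109.4] [ 508.6 -371.5  106.1] [ 519.9 -359.9  113.8]
195 12542 [ 513.7 -356.7  254.3] [ 483.6 -385.3  201.8] [ 543.9 -337.5  260. ]
rim 2784 [ 513.78995954 -365.45051012] 61.321652220642875
```

View pics/w2.png

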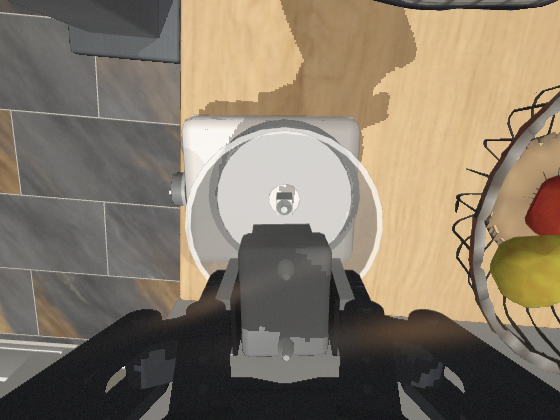

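```bash
python3 - <<'E'
from h import *
d=cam('wrist'); P=cloud(d)
k=(abs(P[...,0]-514)<30)&(abs(P[...,1]+365)<40)&(P[...,2]>253)&(P[...,2]<275)&(d['range_z']>0)
Q=P[k]; z=np.percentile(Q[:,2],[5,50,95]); print(z,Q.mean(0))
k2=k&(abs(P[...,2]-z[1])<2.5); Q=P[k2]; v,u=np.where(k2); print(u.min(),u.max(),v.min(),v.max())
print(cv2.minAreaRect(Q[:,:2].astype(np.float32)),Q.min(0),Q.max(0))
E
python3 go.py 514 -367.2 140 1.656
```

```text
[256.80431181 259.92711858 271.1140041 ] [ 514.66981689 -359.57499015  261.12703287]
201 367 244 356
((514.7341918945312, -362.49114990234375), (59.56584548950195, 46.32512283325195), 5.314609050750732) [ 484.58329652 -386.37872601  257.43001063] [ 543.92490375 -338.17227476  262.42013357]
row [-0.24 -0.21  9.41] [0.004 0.003 0.001]
```

Run:
```python
from h import *
for i in range(4):
    s=ctrl.read_state(); print(s['clock'],s['eef_pos'].round(2),s['qd'].round(3)); cam('top')
```

```text
5.5 [ 515.55 -364.3   234.13] [-0.001 -0.013  0.001 -0.005 -0.003 -0.005  0.003]
5.55 [ 515.64 -364.26  234.3 ] [-0.001 -0.002 -0.004  0.004 -0.003 -0.004  0.001]
5.6 [ 515.54 -364.08  234.11] [-0.001  0.003 -0.006  0.01  -0.001 -0.002  0.002]
5.65 [ 515.4  -363.76  233.71] [ 0.     0.008 -0.005  0.011 -0.003 -0.004  0.001]
```

step_arm:
  commands: [-0.3,-0.15,3,0,0,0,0,-0.3,-0.15,6,0,0,0,0,-0.3,-0.15,8.4,0,0,0,0,-0.3,-0.15,8.4,0,0,0,0,-0.3,-0.15,8.4,0,0,0,0,-0.3,-0.15,8.4,0,0,0,0,-0.3,-0.15,8.4,0,0,0,0,-0.3,-0.15,8.4,0,0,0,0]

```text
clock: 6.5
eef_pos: [513.7, -366.4, 148.4]
tool_rot: [3.14, 0.001, 1.657]
force: [0.8, -0.2, -0.6]
width: 33.6
gripper_force: 60.1
```

```bash
python3 - <<'E'
from h import *
s=ctrl.read_state(); print(s['eef_pos'],s['tool_rot'],s['force'])
d=cam('wrist'); P=cloud(d)
s=ctrl.read_state(); print(s['eef_pos'])
z=s['eef_pos'][2]+56-29.3
k=(abs(P[...,0]-514)<40)&(abs(P[...,1]+365)<35)&(abs(P[...,2]-z)<3)&(d['range_z']>0)
Q=P[k];print(len(Q),Q.min(0),Q.max(0),Q.mean(0))
E
python3 go.py 514 -367.2 108.8 1.656
```

```text
[ 513.6970882  -366.35421589  148.38029455] [3.13994856e+00 1.19184758e-03 1.65686761e+00] [ 0.82970707 -0.20873268 -0.57376121]
[ 513.55031436 -366.17445109  148.10079574]
10081 [ 483.13836478 -389.17788583  171.80082869] [ 543.27166918 -340.82313428  177.79657448] [ 513.32693818 -362.61741415  174.75615832]
row [-0.1   0.03  3.93] [0.001 0.001 0.001]
```

step_arm:
  commands: [-0.05,0.03,0.8,0,0,0,0,-0.05,0.03,1.6,0,0,0,0,-0.05,0.03,2.4,0,0,0,0,-0.05,0.03,3.2,0,0,0,0,-0.05,0.03,3.9,0,0,0,0,-0.05,0.03,3.9,0,0,0,0,-0.05,0.03,3.9,0,0,0,0]

```text
clock: 7.25
eef_pos: [513.0, -366.8, 108.2]
tool_rot: [-3.141, 0.0, 1.656]
force: [-0.7, 0.3, 3.9]
width: 33.3
gripper_force: 59.8
```

step_arm:
  commands: [0,0,0,0,0,0,0.6,0,0,0,0,0,0,0.6,0,0,0,0,0,0,0.6,0,0,0,0,0,0,0.6,0,0,-3,0,0,0,0.6,0,0,-7,0,0,0,0.6,0,0,-12,0,0,0,0.6,0,0,-17,0,0,0,0.6,0,0,-22,0,0,0,0.6,0,0,-27,0,0,0,0.6]

```text
clock: 8.25
eef_pos: [513.1, -366.1, 380.3]
tool_rot: [3.142, 0.0, 1.657]
force: [1.4, -0.6, 0.2]
width: 51.2
gripper_force: 0.0
```

```bash
python3 - <<'E'
from h import *
d=cam('wrist'); P=cloud(d)
k=(abs(P[...,0]-514)<40)&(abs(P[...,1]+365)<40)&(abs(P[...,2]-135.5)<3)&(d['range_z']>0)
Q=P[k];print(len(Q),np.median(Q[:,2]),cv2.minAreaRect(Q[:,:2].astype(np.float32)))
k=(abs(P[...,0]-514)<40)&(abs(P[...,1]+365)<40)&(P[...,2]>100)&(P[...,2]<150); print(np.percentile(P[k][:,2],[5,50,90]))
d=cam('top'); P=cloud(d)
hsv=cv2.cvtColor(d['image'],cv2.COLOR_RGB2HSV)
m=((hsv[...,2]<90)).astype(np.uint8); mm=np.zeros_like(m); cv2.circle(mm,(256,250),20,1,-1); m*=mm
n,l,st,ce=cv2.connectedComponentsWithStats(m); 
for i in range(1,n):
    if st[i,4]>10:
        v,u=np.where(l==i); q=np.array([ray(d,a,b,4)[:2] for a,b in zip(u,v)],np.float32); vx,vy,x,y=cv2.fitLine(q,2,0,.01,.01).ravel(); print(st[i,4],'dir',np.arctan2(vy,vx),'at',x,y)
E
python3 go.py 513 -366 425 1.656; python3 go.py 470 100 425 1.257
```

```text
1157 134.88967433871534 ((512.590087890625, -365.7227783203125), (33.00364303588867, 45.427215576171875), 4.200554370880127)
[131.96377591 134.87118935 136.19570419]
row [ 0.31 -0.17 -3.9 ] [0.01  0.01  0.001]
row [47.11 -0.45 -4.35] [0.012 0.007 0.4  ]
```

step_arm:
  commands: [5,0,-3,0,0,0.05,0.6,10,0,-4.3,0,0,0.15,0.8,15,0,-4.3,0,0,0.3,1,20,0,-4.3,0,0,0.4,1,25,0,-4.3,0,0,0.4,1,30,0,-4.3,0,0,0.4,1,35,0,-4.3,0,0,0.4,1,40,0,-4.3,0,0,0.4,1,44,-0.4,-4.3,0,0,0.4,1,47.1,-0.4,-4.3,0,0,0.4,1]

```text
clock: 9.35
eef_pos: [467.6, 106.8, 420.6]
tool_rot: [-3.14, -0.001, 1.262]
force: [-0.3, -0.4, 0.4]
width: 85.6
gripper_force: 0.0
```

```bash
python3 go.py 470 97 180 1.257
```

```text
row [-0.89  0.57 24.06] [-0.002 -0.001  0.005]
```

step_arm:
  commands: [-0.6,0.3,5,0,0,0,1,-0.6,0.3,10,0,0,0,1,-0.6,0.3,15,0,0,0,1,-0.6,0.3,20,0,0,0,1,-0.6,0.3,24,0,0,0,1,-0.6,0.3,24,0,0,0,1,-0.6,0.3,24,0,0,0,1,-0.6,0.3,24,0,0,0,1]

```text
clock: 10.15
eef_pos: [471.7, 95.9, 183.2]
tool_rot: [3.138, -0.002, 1.257]
force: [-0.0, 0.2, 0.4]
width: 85.5
gripper_force: 0.0
```

Run:
```python
from h import *
d=cam('wrist'); save(d,'w3.png'); P=cloud(d)
k=(np.hypot(P[...,0]-470,P[...,1]-99)<30)&(P[...,2]>34)&(P[...,2]<42)&(d['range_z']>0)
print('knob',cv2.minAreaRect(P[k][:,:2].astype(np.float32)))
# dark slot / holes on disc plane
g=cv2.cvtColor(d['image'],cv2.COLOR_RGB2GRAY)
v,u=np.mgrid[:420,:560]; W=np.array([ray(d,a,b,4) for a,b in zip(u.ravel(),v.ravel())]).reshape(420,560,3)
m=((np.hypot(W[...,0]-470,W[...,1]-99)<46)&(g<70)&(P[...,2]<8)).astype(np.uint8)
n,l,st,ce=cv2.connectedComponentsWithStats(m)
for i in range(1,n):
    if st[i,4]>25:
        q=W[l==i][:,:2].astype(np.float32); print(st[i],q.mean(0),cv2.minAreaRect(q))
```

```text
knob ((469.48333740234375, 100.24565124511719), (18.242422103881836, 17.648075103759766), 72.03652954101562)
```

View pics/w3.png

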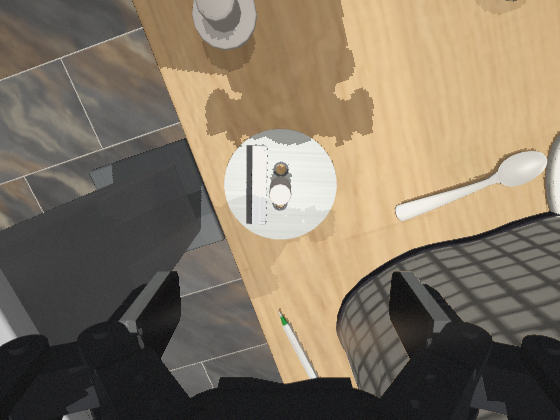

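The disc is aligned with the tool (slot vertical at u≈250, knob 281,195). Descend onto the knob.

```bash
python3 go.py 469.6 100 12 1.257
```

```text
row [ 0.26 -0.39 17.13] [ 0.004 -0.003 -0.   ]
```

step_arm:
  commands: [0.3,-0.3,5,0,0,0,1,0.3,-0.3,10,0,0,0,1,0.3,-0.3,14,0,0,0,1,0.3,-0.3,17,0,0,0,1,0.3,-0.3,17,0,0,0,1,0.3,-0.3,17,0,0,0,0,0.3,-0.3,17,0,0,0,0,0.3,-0.3,17,0,0,0,0,0.3,-0.3,17,0,0,0,0,0.3,-0.3,17,0,0,0,0]

```text
clock: 11.2
eef_pos: [468.9, 100.0, 12.4]
tool_rot: [3.14, -0.001, 1.257]
force: [-1.5, 0.4, 7.8]
width: 17.7
gripper_force: 58.4
```

```bash
python3 - <<'E'
from h import *
print(ctrl.read_state()['eef_pos'])
E
python3 go.py 470 100 420 1.65; python3 go.py 512.8 -365.6 420 1.65
```

```text
[468.86108149  99.97587206  12.44427687]
row [  0.09   0.18 -40.76] [ 0.002 -0.001 -0.393]
row [-42.87  18.62 -40.78] [ 0.002 -0.001 -0.393]
```

step_arm:
  commands: [0,0,-3,0,0,0,0,0,0,-8,0,0,0,0,0,0,-13,0,0,0,0,0,0,-18,0,0,-0.1,0,0,0,-23,0,0,-0.2,0,0,0,-28,0,0,-0.3,0,0,0,-33,0,0,-0.393,0,0,0,-37,0,0,-0.393,0,0,0,-40.7,0,0,-0.393,0,0,0,-40.7,0,0,-0.393,0]

```text
clock: 12.2
eef_pos: [470.2, 99.6, 423.2]
tool_rot: [3.132, -0.003, 1.65]
force: [0.2, 0.2, -1.1]
width: 17.4
gripper_force: 59.1
```

```bash
python3 go.py 512.8 -365.6 420 1.65
```

```text
row [-46.71   0.57   0.19] [ 0.01  -0.003 -0.   ]
```

step_arm:
  commands: [-4,0,0,0,0,0,0,-9,0,0,0,0,0,0,-14,0,0,0,0,0,0,-19,0.1,0,0,0,0,0,-24,0.2,0,0,0,0,0,-29,0.3,0,0,0,0,0,-34,0.4,0,0,0,0,0,-39,0.5,0,0,0,0,0,-43,0.6,0,0,0,0,0,-46.7,0.6,0,0,0,0,0]

```text
clock: 13.2
eef_pos: [510.2, -367.3, 416.9]
tool_rot: [-3.14, -0.001, 1.648]
force: [-0.4, 0.2, -1.0]
width: 17.3
gripper_force: 59.1
```

```bash
python3 go.py 512.8 -365.8 215 1.65
```

```text
row [ 0.1   0.31 20.19] [-0.002 -0.001 -0.002]
```

step_arm:
  commands: [0.1,0.2,5,0,0,0,0,0.1,0.2,10,0,0,0,0,0.1,0.2,15,0,0,0,0,0.1,0.2,20,0,0,0,0,0.1,0.2,20,0,0,0,0,0.1,0.2,20,0,0,0,0,0.1,0.2,20,0,0,0,0,0.1,0.2,20,0,0,0,0]

```text
clock: 14.0
eef_pos: [514.1, -365.6, 221.2]
tool_rot: [3.138, 0.003, 1.65]
force: [0.3, -0.7, -1.1]
width: 17.2
gripper_force: 59.1
```

```bash
python3 - <<'E'
from h import *
print(ctrl.read_state()['eef_pos'])
d=cam('wrist');P=cloud(d); save(d,'w4.png')
z=ctrl.read_state()['eef_pos']; print(z)
k=(abs(P[...,2]-(z[2]-8.4))<2.5)&(np.hypot(P[...,0]-z[0],P[...,1]-z[1])<58)&(d['range_z']>0); Q=P[k]
h=cv2.convexHull(Q[:,:2].astype(np.float32))[:,0]; r=np.hypot(*(h-[z[0],z[1]]).T); print(len(Q),Q.min(0),Q.max(0))
h=h[h[:,1]>z[1]+5]; A=np.c_[2*h,np.ones(len(h))]; c=np.linalg.lstsq(A,(h**2).sum(1),rcond=None)[0]; print(c[:2],np.sqrt(c[2]+c[:2]@c[:2]))
E
python3 go.py 512.8 -365.6 150 1.65
```

```text
[ 514.07966707 -365.59971209  221.17903008]
[ 513.92075831 -365.25710908  220.81623742]
23514 [ 462.19222048 -418.10129918  209.92590747] [ 566.2506205  -313.63212287  214.91577144]
[ 514.13984684 -365.64276243] 51.944349256121484
row [-0.01 -0.14  7.08] [ 0.004  0.003 -0.   ]
```

View pics/w4.png

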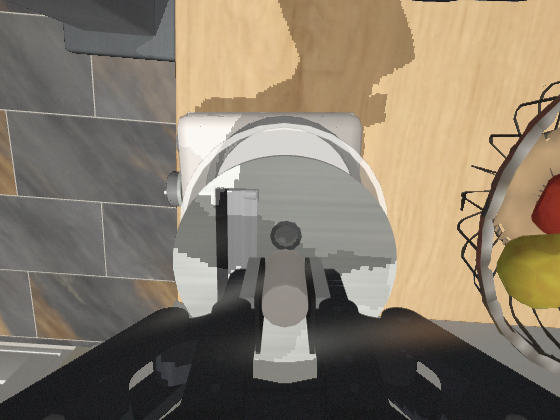

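Disc hangs level with its hole at (286,236), centred under the tool. Staging just above the studs.

step_arm:
  commands: [0,-0.1,3,0,0,0,0,0,-0.1,5.7,0,0,0,0,0,-0.1,5.7,0,0,0,0,0,-0.1,5.7,0,0,0,0,0,-0.1,5.7,0,0,0,0,0,-0.1,5.7,0,0,0,0]

```text
clock: 14.65
eef_pos: [512.6, -365.2, 163.0]
tool_rot: [3.139, 0.002, 1.65]
force: [-0.2, 0.1, -1.6]
width: 17.2
gripper_force: 59.1
```

```bash
python3 - <<'E'
from h import *
print(ctrl.read_state()['eef_pos'],ctrl.read_state()['tool_rot']); cam('top');print(ctrl.read_state()['eef_pos'])
E
python3 go.py 513 -365.5 148 1.65
```

```text
[ 512.64487579 -365.18517897  162.95525708] [3.13928527e+00 1.93725897e-03 1.64974961e+00]
[ 512.50434312 -364.95251384  162.65255646]
row [-0.06  0.04  1.47] [ 0.002  0.002 -0.   ]
```

step_arm:
  commands: [-0.05,0.04,0.5,0,0,0,0,-0.05,0.04,1.0,0,0,0,0,-0.05,0.04,1.5,0,0,0,0,-0.05,0.04,1.5,0,0,0,0,-0.05,0.04,1.5,0,0,0,0]

```text
clock: 15.2
eef_pos: [512.6, -365.1, 148.0]
tool_rot: [3.14, 0.0, 1.65]
force: [-2.1, 2.3, 13.0]
width: 17.3
gripper_force: 60.8
```

step_arm:
  commands: [-0.05,0.04,0,0,0,0,0.4,-0.05,0.04,0,0,0,0,0.4,-0.05,0.04,0,0,0,0,0.4,0,0,-3,0,0,0,0.4,0,0,-7,0,0,0,0.4,0,0,-12,0,0,0,0.5,0,0,-17,0,0,0,0.5,0,0,-22,0,0,0,0.5,0,0,-22,0,0,0,0.5]

```text
clock: 16.1
eef_pos: [514.2, -367.9, 373.5]
tool_rot: [3.132, 0.009, 1.65]
force: [0.0, -1.6, 0.4]
width: 42.3
gripper_force: 0.0
```

```bash
python3 - <<'E'
from h import *
d=cam('wrist');P=cloud(d); save(d,'w5.png')
r=np.hypot(P[...,0]-513,P[...,1]+365.5); k=(r<49)&(r>14)&(P[...,2]>120)&(P[...,2]<160)&(d['range_z']>0); Q=P[k]
print(len(Q),np.percentile(Q[:,2],[5,25,50,75,95])); A=np.c_[Q[:,:2]-[513,-365.5],np.ones(len(Q))]
g=abs(Q[:,2]-np.median(Q[:,2]))<6; print('plane',np.linalg.lstsq(A[g],Q[g,2],rcond=None)[0])
k=(r<25)&(P[...,2]>166)&(P[...,2]<185); print('knob',cv2.minAreaRect(P[k][:,:2].astype(np.float32)),np.median(P[k][:,2]))
E
python3 go.py 513 -366 410 1.65;python3 go.py 475 380 410 1.45
```

```text
5925 [137.78948643 138.65324903 139.26241063 139.96547283 142.41198667]
plane [-1.48846286e-02 -6.82056313e-04  1.39487812e+02]
knob ((512.7238159179688, -364.34051513671875), (17.67661476135254, 18.02342987060547), 45.49739074707031) 172.78222354837908
row [ 0.02 -0.   -4.03] [ 0.005  0.005 -0.   ]
row [74.69  2.09 -4.37] [0.006 0.004 0.2  ]
```

View pics/w5.png

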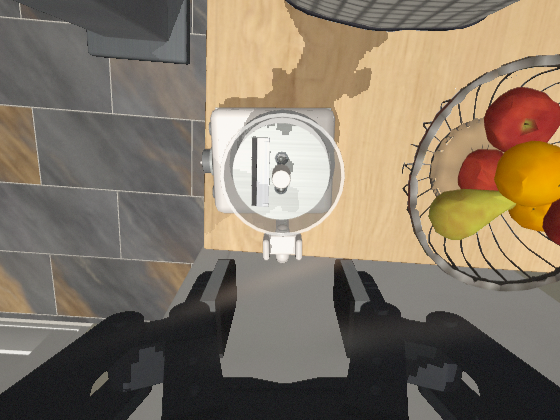

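The disc lies flat at z≈139.4 (expected 139.5), with the lock visible at (282,250). On to the lid.

step_arm:
  commands: [5,0,-3,0,0,0.05,0.6,10,0,-4.3,0,0,0.15,0.8,15,0,-4.3,0,0,0.2,1,20,0,-4.3,0,0,0.2,1,25,0,-4.3,0,0,0.2,1,30,0,-4.3,0,0,0.2,1,35,0.5,-4.3,0,0,0.2,1,40,1,-4.3,0,0,0.2,1,45,1.5,-4.3,0,0,0.2,1,50,2,-4.3,0,0,0.2,1]

```text
clock: 17.15
eef_pos: [491.4, 127.2, 407.7]
tool_rot: [-3.139, 0.001, 1.45]
force: [0.5, 0.1, 1.0]
width: 85.4
gripper_force: 0.0
```

```bash
python3 go.py 477 374 190 1.45
```

```text
row [24.35 -4.35 21.76] [-0.002  0.001  0.   ]
```

step_arm:
  commands: [5,-1,1,0,0,0,1,10,-2,4,0,0,0,1,14,-3,7,0,0,0,1,18,-4,11,0,0,0,1,22,-4.3,14,0,0,0,1,24.3,-4.3,18,0,0,0,1,24.3,-4.3,21.7,0,0,0,1,24.3,-4.3,21.7,0,0,0,1,24.3,-4.3,21.7,0,0,0,1,24.3,-4.3,21.7,0,0,0,1]

```text
clock: 18.15
eef_pos: [480.9, 370.4, 194.2]
tool_rot: [3.139, -0.001, 1.448]
force: [-0.2, -0.3, 1.4]
width: 85.6
gripper_force: 0.0
```

```bash
python3 - <<'E'
from h import *
d=cam('wrist');P=cloud(d); save(d,'w6.png'); z=d['range_z']>0
def rect(n,x,y,r,lo,hi):
    k=z&(np.hypot(P[...,0]-x,P[...,1]-y)<r)&(P[...,2]>lo)&(P[...,2]<hi); print(n,k.sum(),cv2.minAreaRect(P[k][:,:2].astype(np.float32)) if k.sum()>5 else '')
rect('boss',474,380,24,35,42); rect('tab',467,307,22,3,14); rect('tube',479,416,26,46,54); rect('pusher',474.5,235,20,85,98)
E
python3 go.py 474.5 380 14 1.45
```

```text
boss 1253 ((474.50140380859375, 383.07568359375), (39.314517974853516, 33.76959228515625), 82.01924896240234)
tab 464 ((467.2491760253906, 318.5015869140625), (29.74180793762207, 25.25489044189453), 36.551513671875)
tube 648 ((478.7940368652344, 416.7489929199219), (38.12712097167969, 38.019920349121094), 38.8226432800293)
pusher 643 ((474.63775634765625, 235.70899963378906), (23.54924964904785, 22.491933822631836), 81.43138885498047)
row [ 0.8  -0.82 18.07] [ 0.003 -0.002 -0.002]
```

View pics/w6.png

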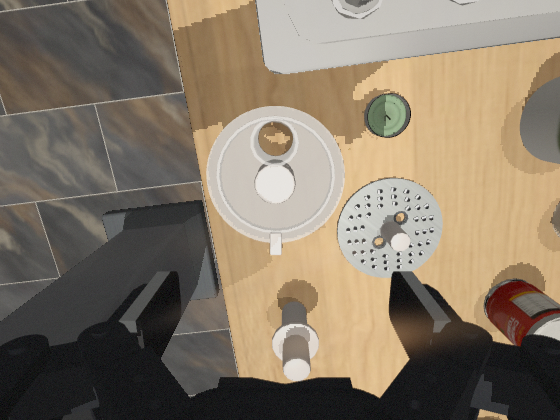

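step_arm:
  commands: [0.8,-0.7,5,0,0,-0.005,1,0.8,-0.7,10,0,0,-0.005,1,0.8,-0.7,15,0,0,-0.005,1,0.8,-0.7,18,0,0,-0.005,1,0.8,-0.7,18,0,0,-0.005,1,0.8,-0.7,18,0,0,-0.005,0,0.8,-0.7,18,0,0,-0.005,0,0.8,-0.7,18,0,0,-0.005,0,0.8,-0.7,18,0,0,-0.005,0,0.8,-0.7,18,0,0,-0.005,0]

```text
clock: 19.2
eef_pos: [474.5, 381.1, 14.7]
tool_rot: [3.139, -0.003, 1.455]
force: [-1.7, -0.4, 9.2]
width: 33.4
gripper_force: 58.8
```

```bash
python3 go.py 474.5 380 420 1.45; python3 go.py 474.5 380 420 1.656
```

```text
row [ 1.000e-02  1.100e-01 -4.053e+01] [ 0.002 -0.003  0.005]
row [ 1.000e-02  1.100e-01 -4.053e+01] [ 0.003 -0.003 -0.201]
```

step_arm:
  commands: [0,0,-3,0,0,0,0,0,0,-7,0,0,0,0,0,0,-12,0,0,0,0,0,0,-17,0,0,0,0,0,0,-22,0,0,-0.1,0,-2,0,-27,0,0,-0.2,0,-5,0,-31,0,0,-0.2,0,-8,0,-35,0,0,-0.2,0,-12,0,-38,0,0,-0.2,0,-17,0,-40.5,0,0,-0.2,0]

```text
clock: 20.2
eef_pos: [454.4, 218.6, 415.5]
tool_rot: [3.139, -0.002, 1.656]
force: [0.8, -0.5, -1.9]
width: 33.5
gripper_force: 60.5
```

```bash
python3 go.py 513.5 -365.5 420 1.656
```

```text
row [-58.7    0.92  -0.58] [ 0.003 -0.002  0.   ]
```

step_arm:
  commands: [-5,0,-0.5,0,0,0,0,-10,0,-0.5,0,0,0,0,-15,0,-0.5,0,0,0,0,-20,0,-0.5,0,0,0,0,-25,0,-0.5,0,0,0,0,-30,0,-0.5,0,0,0,0,-35,0.3,-0.5,0,0,0,0,-40,0.5,-0.5,0,0,0,0,-45,0.7,-0.5,0,0,0,0,-50,0.9,-0.5,0,0,0,0]

```text
clock: 21.2
eef_pos: [505.0, -279.0, 418.5]
tool_rot: [3.141, -0.001, 1.655]
force: [1.2, 0.0, -2.1]
width: 33.8
gripper_force: 60.5
```

```bash
python3 go.py 513.5 -366 230 1.656
```

```text
row [-8.75  0.1  18.84] [ 0.001 -0.001 -0.001]
```

step_arm:
  commands: [-4,0.1,0,0,0,0,0,-8.7,0.1,3,0,0,0,0,-8.7,0.1,8,0,0,0,0,-8.7,0.1,13,0,0,0,0,-8.7,0.1,18.5,0,0,0,0,-8.7,0.1,18.5,0,0,0,0,-8.7,0.1,18.5,0,0,0,0,-8.7,0.1,18.5,0,0,0,0]

```text
clock: 22.0
eef_pos: [514.9, -365.4, 235.9]
tool_rot: [3.138, 0.003, 1.655]
force: [-0.0, -0.5, -1.1]
width: 33.4
gripper_force: 60.5
```

```bash
python3 - <<'E'
from h import *
print(ctrl.read_state()['eef_pos']);d=cam('wrist');P=cloud(d); save(d,'w7.png'); e=ctrl.read_state()['eef_pos']; print(e); z=d['range_z']>0
k=z&(np.hypot(P[...,0]-e[0],P[...,1]-e[1])<72)&(abs(P[...,2]-(e[2]-14.7+8))<2.5); Q=P[k]; print(len(Q),Q.min(0),Q.max(0))
h=cv2.convexHull(Q[:,:2].astype(np.float32))[:,0]; h=h[h[:,1]>e[1]+5]; A=np.c_[2*h,np.ones(len(h))]; c=np.linalg.lstsq(A,(h**2).sum(1),rcond=None)[0]; print(c[:2],np.sqrt(c[2]+c[:2]@c[:2]))
k=z&(np.hypot(P[...,0]-511,P[...,1]+329)<28)&(abs(P[...,2]-(e[2]-14.7+50))<3); print('tube',k.sum(),cv2.minAreaRect(P[k][:,:2].astype(np.float32)))
E
python3 go.py 513.8 -366 175 1.656
```

```text
[ 514.86709943 -365.41609967  235.85905834]
[ 515.05411407 -365.54059131  236.22215783]
29316 [ 449.74056825 -427.93158327  227.02254757] [ 580.23784641 -301.05774551  232.00778407]
[ 515.01334941 -366.23718288] 65.10285092539448
tube 3273 ((512.0286865234375, -329.1939697265625), (38.62113952636719, 38.71251678466797), 13.534445762634277)
row [-0.01 -0.15  6.12] [ 0.004  0.004 -0.001]
```

View pics/w7.png

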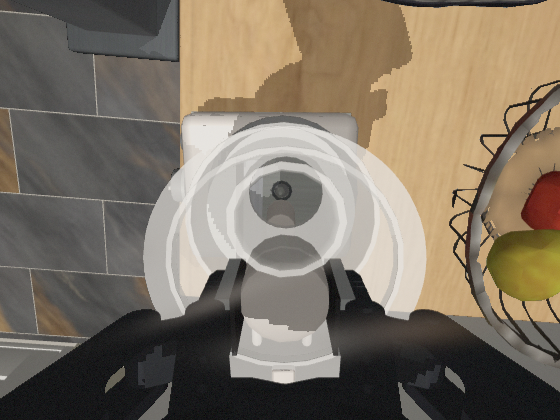

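Lid hangs centred and aligned (tube 281,220). Stage just above the rim.

step_arm:
  commands: [0.1,-0.12,3,0,0,0,0,0.1,-0.12,5.3,0,0,0,0,0.1,-0.12,5.3,0,0,0,0,0.1,-0.12,5.3,0,0,0,0,0.1,-0.12,5.3,0,0,0,0,0.1,-0.12,5.3,0,0,0,0]

```text
clock: 22.65
eef_pos: [513.3, -364.0, 181.8]
tool_rot: [3.139, 0.002, 1.655]
force: [-1.0, 0.7, -1.1]
width: 33.6
gripper_force: 60.5
```

```bash
python3 - <<'E'
from h import *
for i in range(3): print(ctrl.read_state()['eef_pos']); cam('top')
E
python3 go.py 513.8 -364.8 168.7 1.656
```

```text
[ 513.25603845 -364.01901529  181.75837827]
[ 513.07615643 -363.76634904  181.36801989]
[ 512.88090654 -363.57393775  180.98693037]
row [-0.14  0.09  1.2 ] [ 0.001  0.001 -0.001]
```

step_arm:
  commands: [-0.1,0.06,0.4,0,0,0,0,-0.1,0.06,0.8,0,0,0,0,-0.1,0.06,1.2,0,0,0,0,-0.1,0.06,1.25,0,0,0,0,-0.1,0.06,1.25,0,0,0,0]

```text
clock: 23.3
eef_pos: [513.0, -364.1, 169.0]
tool_rot: [3.141, -0.0, 1.655]
force: [-3.4, 3.0, 12.2]
width: 33.6
gripper_force: 61.9
```

step_arm:
  commands: [-0.1,0.06,1.2,0,0,0,0.6,-0.1,0.06,1.2,0,0,0,0.6,-0.1,0.06,1.2,0,0,0,0.6,-0.1,0.06,-2,0,0,0,0.6,0,0,-6,0,0,0,0.7,0,0,-11,0,0,0,0.7,0,0,-16,0,0,0,0.7,0,0,-21,0,0,0,0.7,0,0,-21,0,0,0,0.7]

```text
clock: 24.2
eef_pos: [514.9, -367.3, 384.7]
tool_rot: [3.132, 0.009, 1.655]
force: [-0.2, -0.6, 1.1]
width: 59.9
gripper_force: 0.0
```

```bash
python3 - <<'E'
from h import *
d=cam('wrist');P=cloud(d); save(d,'w8.png'); z=d['range_z']>0
r=np.hypot(P[...,0]-513.5,P[...,1]+365.5); k=z&(r<63)&(r>58)&(P[...,2]>150)&(P[...,2]<175); Q=P[k]; print('plate z',len(Q),np.percentile(Q[:,2],[5,50,95]))
A=np.c_[Q[:,:2]-[513.5,-365.5],np.ones(len(Q))]; g=abs(Q[:,2]-np.median(Q[:,2]))<5; print(np.linalg.lstsq(A[g],Q[g,2],rcond=None)[0])
k=z&(np.hypot(P[...,0]-511,P[...,1]+329)<28)&(abs(P[...,2]-204)<4); print('tube',k.sum(),cv2.minAreaRect(P[k][:,:2].astype(np.float32)),np.median(P[k][:,2]))
k=z&(np.hypot(P[...,0]-513.5,P[...,1]+365.5)<26)&(abs(P[...,2]-192)<4); print('boss',k.sum(),cv2.minAreaRect(P[k][:,:2].astype(np.float32)),np.median(P[k][:,2]))
E
python3 go.py 480 230 410 1.5
```

```text
plate z 1731 [160.47650643 161.69450726 162.95746421]
[1.18969981e-03 7.24429731e-05 1.61701271e+02]
tube 504 ((510.9106750488281, -328.32012939453125), (38.04056930541992, 37.936424255371094), 48.75848388671875) 203.2810332171497
boss 1023 ((513.1083984375, -361.641845703125), (34.90189743041992, 40.90003967285156), 4.997306823730469) 191.54547063857416
row [59.64  1.62 -3.2 ] [0.006 0.005 0.155]
```

View pics/w8.png

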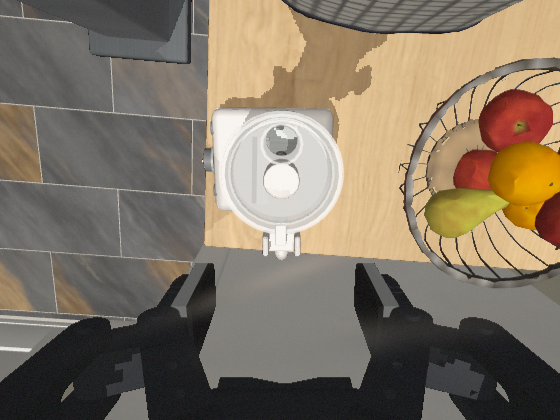

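The lid is closed: plate level at 161.7, tab in the lock at (281,240). Now the pusher.

step_arm:
  commands: [5,0,-2.5,0,0,0.05,0.8,10,0,-3.2,0,0,0.15,1,15,0,-3.2,0,0,0.15,1,20,0,-3.2,0,0,0.15,1,25,0,-3.2,0,0,0.15,1,30,0.3,-3.2,0,0,0.15,1,35,0.6,-3.2,0,0,0.15,1,40,1,-3.2,0,0,0.15,1,45,1.3,-3.2,0,0,0.15,1,50,1.6,-3.2,0,0,0.15,1]

```text
clock: 25.25
eef_pos: [486.1, 131.2, 408.0]
tool_rot: [-3.14, 0.001, 1.505]
force: [0.8, -0.9, 0.7]
width: 85.1
gripper_force: 0.0
```

```bash
python3 go.py 474.6 235.2 180 1.5
```

```text
row [10.31 -1.79 22.79] [-0.002  0.001  0.005]
```

step_arm:
  commands: [5,-0.8,3,0,0,0,1,8.5,-1.6,7,0,0,0,1,10,-1.6,12,0,0,0,1,10,-1.6,17,0,0,0,1,10,-1.6,22.5,0,0,0,1,10,-1.6,22.5,0,0,0,1,10,-1.6,22.5,0,0,0,1,10,-1.6,22.5,0,0,0,1,10,-1.6,22.5,0,0,0,1]

```text
clock: 26.15
eef_pos: [478.8, 229.9, 185.5]
tool_rot: [3.14, -0.001, 1.504]
force: [0.4, 0.5, 0.8]
width: 85.0
gripper_force: 0.0
```

```bash
python3 go.py 474.6 235.2 64 1.5
```

```text
row [ 0.49 -0.48 12.15] [ 0.002 -0.001  0.004]
```

step_arm:
  commands: [0.4,-0.4,5,0,0,0,1,0.4,-0.4,9,0,0,0,1,0.4,-0.4,12.1,0,0,0,1,0.4,-0.4,12.1,0,0,0,1,0.4,-0.4,12.1,0,0,0,1]

```text
clock: 26.65
eef_pos: [475.2, 234.2, 64.7]
tool_rot: [3.14, -0.001, 1.504]
force: [0.5, -1.1, 1.2]
width: 85.3
gripper_force: 0.0
```

```bash
python3 go.py 474.6 235.2 64 1.5
```

```text
row [ 0.1  -0.07  0.07] [ 0.002 -0.001  0.004]
```

step_arm:
  commands: [0.1,0,0,0,0,0,0,0.1,0,0,0,0,0,0,0.1,0,0,0,0,0,0,0.1,0,0,0,0,0,0,0.1,0,0,0,0,0,0,0.1,0,0,0,0,0,0]

```text
clock: 27.25
eef_pos: [474.6, 235.3, 64.2]
tool_rot: [3.141, -0.001, 1.505]
force: [-1.5, -0.2, 6.2]
width: 22.4
gripper_force: 58.7
```

```bash
python3 go.py 474.6 235.2 435 1.6
```

```text
row [ 3.000e-02  3.000e-02 -3.708e+01] [ 0.001 -0.001 -0.095]
```

step_arm:
  commands: [0,0,-4,0,0,0,0,0,0,-9,0,0,0,0,0,0,-14,0,0,0,0,0,0,-19,0,0,0,0,0,0,-24,0,0,0,0,-2,0,-28,0,0,-0.1,0,-5,0,-32,0,0,-0.1,0,-8,0,-36,0,0,-0.1,0,-11,0,-38,0,0,-0.1,0,-15,0,-38,0,0,-0.1,0]

```text
clock: 28.25
eef_pos: [465.5, 85.1, 446.3]
tool_rot: [3.136, -0.002, 1.607]
force: [0.1, -0.8, -0.5]
width: 22.1
gripper_force: 59.0
```

```bash
python3 go.py 511 -328.5 445 1.6
```

```text
row [-4.15e+01  3.04e+00  4.00e-02] [ 0.006 -0.003  0.007]
```

step_arm:
  commands: [-5,0.3,0,0,0,0,0,-10,0.6,0,0,0,0,0,-15,1,0,0,0,0,0,-20,1.4,0,0,0,0,0,-25,1.8,0,0,0,0,0,-30,2.2,0,0,0,0,0,-35,2.6,0,0,0,0,0,-39,3,0,0,0,0,0,-41.5,3,0,0,0,0,0,-41.5,3,0,0,0,0,0]

```text
clock: 29.25
eef_pos: [506.3, -332.8, 442.7]
tool_rot: [-3.139, 0.002, 1.598]
force: [-0.9, -0.7, -0.1]
width: 22.7
gripper_force: 59.1
```

```bash
python3 go.py 511 -328.5 285 1.6
```

```text
row [ 0.45  0.52 15.76] [-0.002  0.002 -0.002]
```

step_arm:
  commands: [0.4,0.4,5,0,0,0,0,0.4,0.4,10,0,0,0,0,0.4,0.4,15.5,0,0,0,0,0.4,0.4,15.5,0,0,0,0,0.4,0.4,15.5,0,0,0,0,0.4,0.4,15.5,0,0,0,0,0.4,0.4,15.5,0,0,0,0,0.4,0.4,15.5,0,0,0,0]

```text
clock: 30.05
eef_pos: [513.0, -325.0, 290.4]
tool_rot: [3.139, 0.002, 1.605]
force: [0.3, 0.0, -0.4]
width: 22.7
gripper_force: 59.1
```

```bash
python3 - <<'E'
from h import *
for i in range(4): print(ctrl.read_state()['eef_pos'],ctrl.read_state()['tool_rot']); d=cam('wrist')
P=cloud(d); z=d['range_z']>0; e=ctrl.read_state()['eef_pos']
k=z&(np.hypot(P[...,0]-e[0],P[...,1]-e[1])<28)&(abs(P[...,2]-(e[2]-64.2+59))<3); Q=P[k]; print('collar',len(Q),Q.min(0),Q.max(0))
E
python3 go.py 511 -328.5 210 1.6
```

```text
[ 513.01138327 -324.99960008  290.43710334] [3.13851431e+00 1.80453037e-03 1.60488699e+00]
[ 512.82364688 -324.81813745  289.99991574] [3.13913814e+00 1.35706984e-03 1.60485120e+00]
[ 512.65937019 -324.6226818   289.58511867] [3.13974746e+00 8.93534128e-04 1.60482175e+00]
[ 512.52542885 -324.5101456   289.22411604] [3.14028088e+00 5.92082549e-04 1.60472306e+00]
collar 2182 [ 491.23513755 -324.26329935  280.74745618] [ 533.84649109 -302.87499669  286.72539172]
row [-0.4  -0.16  7.89] [0.001 0.    0.005]
```

step_arm:
  commands: [-0.4,-0.12,1,0,0,0,0,-0.4,-0.12,1,0,0,0,0,-0.4,-0.12,1,0,0,0,0,-0.4,-0.12,1,0,0,0,0]

```text
clock: 30.65
eef_pos: [511.1, -328.4, 278.2]
tool_rot: [-3.141, -0.0, 1.605]
force: [-0.2, 0.7, -0.6]
width: 22.3
gripper_force: 59.1
```

```bash
python3 go.py 511 -328.5 214.5 1.6
```

```text
row [-0.01 -0.01  6.37] [-0.    -0.     0.005]
```

step_arm:
  commands: [0,0,1,0,0,0,0,0,0,2,0,0,0,0,0,0,3,0,0,0,0,0,0,4,0,0,0,0,0,0,5,0,0,0,0,0,0,5.8,0,0,0,0,0,0,6.4,0,0,0,0,0,0,6.4,0,0,0,0,0,0,6.4,0,0,0,0]

```text
clock: 31.55
eef_pos: [511.3, -328.6, 214.4]
tool_rot: [3.141, 0.0, 1.605]
force: [-0.3, 0.0, 1.1]
width: 21.8
gripper_force: 59.2
```

Seated height. Release, retract and check.

step_arm:
  commands: [0,0,0,0,0,0,0.6,0,0,0,0,0,0,0.6,0,0,0,0,0,0,0.6,0,0,-3,0,0,0,0.6,0,0,-8,0,0,0,0.6,0,0,-13,0,0,0,0.6,0,0,-18,0,0,0,0.6,0,0,-18,0,0,0,0.6,0,0,-18,0,0,0,0.6,0,0,-18,0,0,0,0.6]

```text
clock: 32.55
eef_pos: [510.9, -327.5, 393.1]
tool_rot: [-3.14, -0.002, 1.605]
force: [0.2, 0.4, -0.8]
width: 51.2
gripper_force: 0.0
```

Run:
```python
from h import *
d=cam('wrist');P=cloud(d); save(d,'w9.png'); z=d['range_z']>0
def f(n,x,y,r0,r1,lo,hi):
    r=np.hypot(P[...,0]-x,P[...,1]-y); k=z&(r<r1)&(r>=r0)&(P[...,2]>lo)&(P[...,2]<hi); Q=P[k]; print(n,len(Q),np.percentile(Q[:,2],[5,50,95]).round(1),np.round(cv2.minAreaRect(Q[:,:2].astype(np.float32))[0],1))
f('plate',513.5,-365.5,58,63,150,175); f('collar',511,-328.5,15,24,200,220); f('top',511,-328.5,0,20,236,252)
d=cam('top');P=cloud(d);z=d['range_z']>0; f('grater',579.4,313,0,30,30,45)
```

```text
plate 1531 [160.4 161.6 162.9] [ 513.7 -365.6]
collar 704 [207.1 208.5 209.8] [ 511.3 -328.5]
top 598 [239.6 242.4 243.6] [ 511.3 -328.4]
grater 53 [33.6 38.2 42.7] [579.7 313.3]
```

View pics/w9.png

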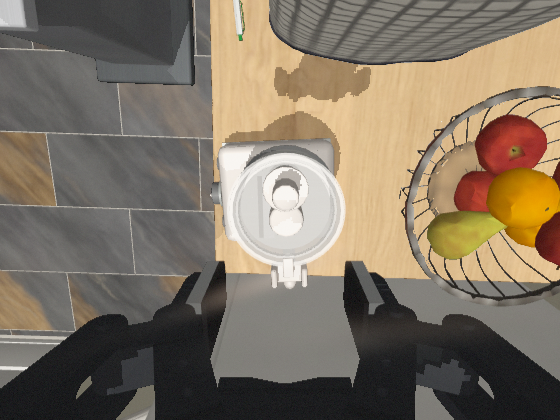

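The pusher is in the tube at (286,193) with its collar top at 208.5 (expected 209), the lid tab is in the lock at (288,270), and the gripper is clear.

```bash
python3 -c "
from cell import ctrl
print(ctrl.finish_job())"
```

```text
the job is handed in; nothing more can be done
None
```

The food processor is set up for slicing: stem, slicing disc, lid and pusher each measured at their seated heights to within 1 mm. The grating disc has not moved, and I handed the job in at about 33 s, though no verdict came back.

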